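# Pack the long mandrels into the round pot

## Robot

A 7-joint arm with a two-finger parallel gripper is mounted at the origin on the work surface. World frame = base frame: x ahead of the robot, y to its left, z up, the work surface at z = 0. Lengths are in m, angles in rad, forces in N, time in s.
With the tool pointing down it reaches from about 0.425 to 0.925 m from the base axis. Payload 6.8 kg.
Tool frame: the origin (TCP) lies on the mounting face of the last link; the fingertips stand 173 mm ahead of it and the grasp point (between the pads) lies 155 mm ahead of it; z points along the fingers, y is the line along which they close (so a half turn about z gives the same grasp; the last joint's range is limited). The gripper opens to 85 mm and grips with 20 to 120 N. Pads are 22 mm wide; open, the fingers measure 114 mm over their backs; the gripper's body (76 mm by 85 mm) begins 54 mm behind the grasp point. The pads swing forward as they close: fully open they stand 13 mm farther back than shut.
Start: joints at [1.228, 0.477, 0.022, 1.555, -0.011, 1.109, -0.083], TCP at [0.157, -0.656, 0.405] pointing down, gripper open.
Joint ranges: [-2.96, 2.96], [-0.34, 2.1], [-1.41, 1.46], [0.24, 2.44], [-1.37, 4.51], [0.17, 1.92], [-2.96, 2.96]. Speed limits (rad/s): [2.39, 2.39, 3.14, 3.14, 3.14, 3.14, 3.14].

## Interface

Orientations are given as a unit quaternion [w, x, y, z].
In Python, from station import bot gives the robot as it stands. The module is installed in compiled form; this text tells all that it offers.
- The arm moves only by the shell command python3 -m pendant 'ROWS' [FORCE]. ROWS is JSON, a list of rows, each a list of 5 numbers: the finger opening in m, from 0 to 0.0854, then the shift along the tool's x, y, z in m, then the turn about the tool's z in degrees. In form: [[jaw, x, y, z, yaw], ...]. A call has 1 to 12 rows; each row shifts and turns the commanded pose from where the row before left it, along the tool's axes as they then stand; what a row does not reach is not made up. A row lasts 1/12 s, in which the tool goes at most 41.7 mm and 7.16 degrees, less where a joint would pass 70% of its speed; a pose out of reach is approached as far as the arm can. A call with a gripper value outside its range is refused whole. The fingers move at their own pace and stop on an object; FORCE is the grip in N (left out, the last holds). Time passes only in rows, so rows that do not move let the fingers close. It gives the time, the measured TCP pose, the force, the opening and the grip force at its end, in the units of the state.
- bot.get_obs(): the state, without advancing time (a new reading comes with each control period).
- bot.read_camera(name): name is "scene" or "top" or "wrist"; returns (picture, depth): 384x512x3 uint8, blue, green, red; 384x512 float32, m along the optical axis (not along the pixel's ray), 0 where there is no reading.
- bot.camera_model(name): a dict with "intrinsics" (3x3 intrinsics, pixels), "dist_coeffs" ([k1, k2, p1, p2, k3] as OpenCV has them; the pictures are not rectified), "R" (3x3) and "t" (3): a world point X has camera coordinates R X + t. Camera axes: x right, y down, z forward; pixel columns grow to the right and rows downward; lengths in m; the calibration is good to about 2 mm. A picture is of the moment at which its call begins: read the wrist's pose just before it. camera_model takes no time and is no camera call; for the wrist camera it gives the pose at the moment of the call.
- bot.hand_in(): hands the job in; it is judged then, once.
Trained networks look in the newest picture that a camera, given by its name, has taken for a name from the list of things; names that differ only in an ending like _2 or _b are one class to them, and where a whole thing is asked for, a point or a joint stands for the part that bears it (a point fixed in the world has none). Each returns a list of dicts, best first, with "score" (0 to 1); they miss things now and then, are a little off and sometimes report something else, mostly with a low value. They report only what shows in the picture. A call takes as long as a camera call. They do not tell look-alikes from the thing itself.
- bot.boxes_of(name, camera): "at" ([column, row] in pixels, amid what is visible of it).
- bot.trace(name, camera): "mask" (384x512 bool, what is visible of it) and "at" ([column, row] in pixels, amid what is visible of it).
- bot.pinpoint(name, camera): "at" ([column, row] in pixels: a listed point, or the origin of a listed thing).
The state is a dict: "t": time; "q": joint angles; "joint_vel": joint speeds; "joint_torque": joint torques, N m; "eef_pos": TCP position; "tool_rot": TCP orientation; "contact_force": force on the tool from outside, world axes, zero at the start; "torque": the same for the moment, N m; "gripper_width": opening from 0.0 (shut) to 1.0 (fully open); "grasp_force": force on a finger pad.
Only numpy, scipy, OpenCV 4.12 (cv2) and the standard library are available. Lean on these libraries where they do the work, as an engineer would, in place of code of your own. Each camera call takes 0.05 s, during which the arm holds its last target. There are 200 camera calls.

## Task

On this instrument repairer's bench, five short brass mandrels stand in a round aluminium pot, in a ring around one in the middle, with two places of the ring free, opposite each other. Stand the two long slim brass mandrels upright in these two free places, one in each, down on the bottom of the pot; lower them in rather than letting them drop. Leave the thick brass mandrel where it is.

Things in the scene. Friction and masses are not known exactly. Their poses are not given: they have to be found in the camera images.
- mandrel_a: a long slim brass mandrel, one of two equal ones: plain round bar, 26 mm diameter, 140 mm long, 3 mm chamfers at both ends, 0.2 to 0.4 kg, loose. It starts standing upright on the bench. Origin: centre of its foot; z runs along it, up. In the pot it stands 75 mm taller than the short mandrels: grip it in its upper 45 mm to keep the fingers clear of them
- mandrel_b: a long slim brass mandrel, one of two equal ones: plain round bar, 26 mm diameter, 140 mm long, 3 mm chamfers at both ends, 0.2 to 0.4 kg, loose. It starts standing upright on the bench. Origin: centre of its foot; z runs along it, up. In the pot the two long ones stand 66 mm apart centre to centre: open the gripper only partly there, to about 55 mm
- pot: round open aluminium pot, fixed; outer/inner diameter 110/104 mm, rim 55 mm and inner floor 6 mm above the bench. Origin: centre of its underside; z up; any yaw. In it stand five loose short mandrels, 26 mm diameter, tops 71 mm above the bench: one on the axis, four on a 33 mm radius at 60, 120, 240, 300 degrees from its x axis. Free places: x = +33 and -33 mm, y = 0, about 6 mm of room around
- thick: thick brass mandrel, a bystander: 46 mm diameter, 140 mm long, upright on the bench, loose. Origin: centre of its foot; z up. It, the two long mandrels and a white plastic oil bottle (42 mm diameter, 110 mm high) stand in any order on the right (-y) of the pot, 100 mm or more apart
Things that resemble listed ones, but are neither listed nor needed, are in the scene too. Leave any pink or red look-alike of the mandrel_a alone. Of the things that look like the pot, the smaller one is meant.

How it is judged:
By the outcome, as a careful person would: the job done as asked, in the order asked, and still so for the second after the job is handed in, with the robot touching nothing.
It also fails if it takes over 64 s, if anything falls off the work surface, if the arm or the gripper's body presses on something with over 40 N, if the wrist force passes 120 N, or if a joint passes its speed limit or range.

## Working session

There is one attempt and no reset: what is moved stays moved. The work goes in short steps, Python scripts to look and compute and a shell command to move; the robot and the scene stay as the last step left them, time stands still between calls to the robot, and variables do not carry over. Pictures are saved under pics/ and viewed, at most 10 in all, crops included, and the job is handed in when it is done.

```bash
mkdir -p pics
cat > h.py <<'E'
import numpy as np, cv2
from station import bot
def cloud(name):
    im,d=bot.read_camera(name); m=bot.camera_model(name)
    K=np.array(m["intrinsics"]);D=np.array(m["dist_coeffs"]);R=np.array(m["R"]);t=np.array(m["t"])
    v,u=np.mgrid[:384,:512]
    p=cv2.undistortPoints(np.stack([u,v],-1).reshape(-1,1,2).astype(float),K,D).reshape(384,512,2)
    X=np.dstack([p[...,0]*d,p[...,1]*d,d])
    W=(X-t)@R
    W[d==0]=np.nan
    return im,d,W
E
python3 - <<'E'
from h import *
o=bot.get_obs();print(o['t'],o['eef_pos'],o['tool_rot'],o['gripper_width'])
ims=[]
for n in("scene","top"):
    im,d,W=cloud(n);np.save(n+".npy",W);cv2.imwrite(f"pics/{n}.png",im)
    for k in("mandrel_a","pot","thick"):
        for r in bot.trace(k,n):
            P=W[r["mask"]];P=P[~np.isnan(P[:,0])]
            z=np.nanpercentile(P[:,2],97) if len(P) else np.nan
            T=P[P[:,2]>z-.01]
            c,rad=cv2.minEnclosingCircle(T[:,:2].astype(np.float32)) if len(T) else (0,0)
            print(n,k,round(r["score"],2),np.round(r["at"]),"z",z.round(3),"c",np.round(c,3),"r",round(rad,3),T.mean(0).round(3))
E
```

```text
0.0 [ 0.15696419 -0.65619424  0.40371779] [-9.30847406e-04  9.93117593e-01  1.17117676e-01 -1.71421393e-04] 1.0039832480165838
scene mandrel_a 0.96 [234. 156.] z 0.141 c [ 0.452 -0.067] r 0.012 [ 0.453 -0.066  0.138]
scene mandrel_a 0.87 [258. 166.] z 0.141 c [0.491 0.012] r 0.048 [ 0.466 -0.001  0.138]
scene mandrel_a 0.74 [142. 197.] z 0.141 c [ 0.637 -0.205] r 0.013 [ 0.638 -0.204  0.139]
scene mandrel_a 0.62 [266. 194.] z 0.141 c [0.524 0.046] r 0.012 [0.526 0.047 0.138]
scene pot 0.91 [366. 168.] z 0.074 c [0.37 0.23] r 0.103 [0.345 0.234 0.071]
scene pot 0.75 [338. 236.] z 0.056 c [0.512 0.217] r 0.055 [0.527 0.218 0.053]
scene thick 0.84 [200. 223.] z 0.141 c [ 0.645 -0.059] r 0.023 [ 0.648 -0.058  0.139]
top mandrel_a 0.7 [232. 175.] z 0.142 c [0.52  0.045] r 0.013 [0.519 0.045 0.139]
top mandrel_a 0.68 [339. 124.] z 0.142 c [ 0.634 -0.207] r 0.013 [ 0.632 -0.205  0.139]
top mandrel_a 0.67 [254. 202.] z 0.142 c [ 0.455 -0.005] r 0.013 [ 0.455 -0.004  0.139]
top mandrel_a 0.48 [280. 204.] z 0.142 c [ 0.446 -0.067] r 0.012 [ 0.445 -0.067  0.139]
top pot 0.85 [168. 182.] z 0.056 c [0.509 0.216] r 0.055 [0.507 0.215 0.053]
top pot 0.65 [150. 252.] z 0.074 c [0.34  0.232] r 0.074 [0.342 0.233 0.072]
```

```bash
python3 -c "
import cv2,numpy as np
cv2.imwrite('pics/both.png',cv2.resize(np.vstack([cv2.imread('pics/scene.png'),cv2.imread('pics/top.png')]),(400,600)))"
```

```text
(no output)
```

View pics/top.png

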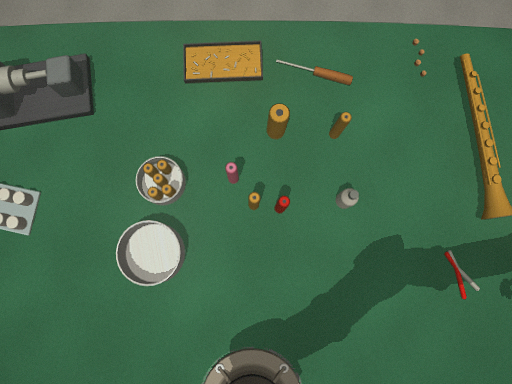

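View pics/scene.png

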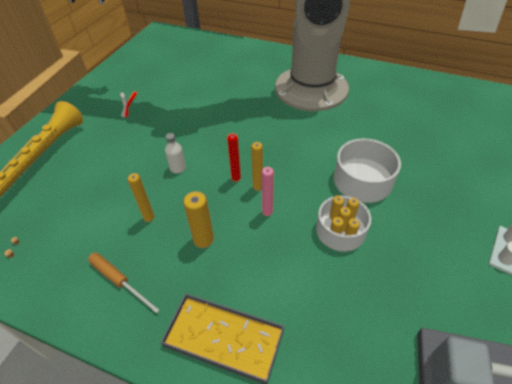

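The top view shows long brass mandrels at (345,118) and (254,200), red at (283,204), pink at (232,172), and the small pot at (160,180). The larger, empty pot is at (150,252).

```bash
cat >> h.py <<'E'
from scipy.spatial.transform import Rotation
from scipy.optimize import minimize
def pose():
    o=bot.get_obs();q=o['tool_rot'];return np.array(o['eef_pos']),Rotation.from_quat([q[1],q[2],q[3],q[0]]).as_matrix(),o
def go(x,y,z,head=None):
    """tool-axis shift to bring grasp point to x,y,z; heading of tool x"""
    p,R,o=pose();h=np.degrees(np.arctan2(R[1,0],R[0,0]))
    d=R.T@(np.array([x,y,z])-p-R[:,2]*.155)
    print("t",round(o['t'],2),"heading",h.round(1),"grasp at",(p+R[:,2]*.155).round(4),"tool shift",d.round(4),"yaw",None if head is None else round((h-head+180)%360-180,1))
def potfit(W,c0,zr=(.062,.082)):
    P=W.reshape(-1,3);P=P[(P[:,2]>zr[0])&(P[:,2]<zr[1])&(np.hypot(P[:,0]-c0[0],P[:,1]-c0[1])<.06)]
    def cost(v):
        a=v[2]+np.radians([60,120,240,300]);C=np.vstack([v[:2],v[:2]+.033*np.c_[np.cos(a),np.sin(a)]])
        d=np.min(np.linalg.norm(P[:,None,:2]-C,axis=2),1);return np.mean(np.minimum(d,.025)**2)*1e6
    b=min((minimize(cost,[*c0,a],method='Nelder-Mead',options=dict(initial_simplex=[[*c0,a],[c0[0]+.006,c0[1],a],[c0[0],c0[1]+.006,a],[*c0,a+.2]])) for a in np.radians(range(0,180,20))),key=lambda r:r.fun)
    x,y,a=b.x;a=np.degrees(a)%180;u=.033*np.array([np.cos(np.radians(a)),np.sin(np.radians(a))])
    print("n",len(P),"cost",round(b.fun,1),"c",b.x[:2].round(4),"yaw",round(a,1),"free",(b.x[:2]+u).round(4),(b.x[:2]-u).round(4))
E
python3 - <<'E'
from h import *
potfit(np.load("top.npy"),[.509,.216]);potfit(np.load("scene.npy"),[.512,.217])
go(.634,-.207,.25,0);p,R,o=pose();print(R.round(3))
E
```

```text
n 509 cost 86.2 c [0.508  0.2153] yaw 102.5 free [0.5009 0.2475] [0.5152 0.1831]
n 560 cost 82.5 c [0.5142 0.2175] yaw 102.9 free [0.5069 0.2496] [0.5216 0.1853]
t 0.4 heading 13.5 grasp at [ 0.157  -0.6564  0.2496] tool shift [ 5.684e-01 -3.261e-01 -4.000e-04] yaw 13.5
[[ 0.973  0.233 -0.   ]
 [ 0.233 -0.973  0.   ]
 [-0.    -0.    -1.   ]]
```

```bash
python3 -m pendant '[[0.085,0.0355,-0.0204,0,0],[0.085,0.0355,-0.0204,0,0],[0.085,0.0355,-0.0204,0,0],[0.085,0.0355,-0.0204,0,0],[0.085,0.0355,-0.0204,0,0],[0.085,0.0355,-0.0204,0,0],[0.085,0.0355,-0.0204,0,0],[0.085,0.0355,-0.0204,0,0],[0.085,0.0355,-0.0204,0,0],[0.085,0.0355,-0.0204,0,0],[0.085,0.0355,-0.0204,0,0],[0.085,0.0355,-0.0204,0,0]]' 40
python3 -m pendant '[[0.085,0.0355,-0.0204,0,0],[0.085,0.0355,-0.0204,0,0],[0.085,0.0355,-0.0204,0,0],[0.085,0,0,0,-7],[0.085,0,0,0,-7],[0.085,0,0,0,-7],[0.085,0,0,0,-7],[0.085,0,0,0,-7],[0.085,0,0,0,-7],[0.085,0,0,0,-7],[0.085,0,0,0,-7],[0.085,0,0,0,-7]]'
python3 - <<'E'
from h import *
go(.634,-.207,.25,80)
im,d,W=cloud("wrist");cv2.imwrite("pics/w1.png",im)
for lo in (.13,):
    m=((W[...,2]>.125)&(W[...,2]<.155)).astype(np.uint8)
    n,l,s,c=cv2.connectedComponentsWithStats(m)
    for i in range(1,n):
        if s[i,4]>30:
            T=W[l==i];T=T[T[:,2]>.134]
            if len(T): print(c[i].round(),s[i,4],cv2.minEnclosingCircle(T[:,:2].astype(np.float32)),np.median(T[:,2]))
E
```

```text
t: 1.4
eef_pos: [0.5155, -0.3178, 0.405]
tool_rot: [0.0, 0.993, 0.117, 0.0]
contact_force: [0.5, -0.6, 0.8]
gripper_width: 0.999
grasp_force: 0.0
t: 2.4
eef_pos: [0.6037, -0.2351, 0.4047]
tool_rot: [0.0, 0.784, 0.621, -0.0]
contact_force: [0.0, -0.0, 0.5]
gripper_width: 0.993
grasp_force: 0.0
t 2.4 heading 76.8 grasp at [ 0.6037 -0.2352  0.2497] tool shift [ 0.0344  0.0231 -0.0003] yaw -3.2
[ 4. 19.] 295 ((0.45718851685523987, -0.07390925288200378), 0.00688005518168211) 0.13521555531679247
[286. 143.] 1025 ((0.634311318397522, -0.2077169418334961), 0.013087543658912182) 0.1391117509335485
```

View pics/w1.png

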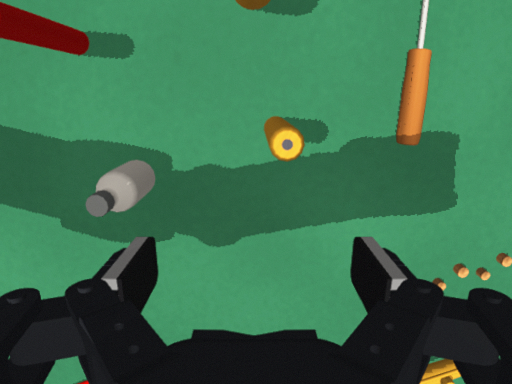

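The wrist view shows the right-hand brass mandrel at pixel (287,143), which agrees with the top camera. I'll grip it now.

```bash
python3 -m pendant '[[0.085,0.0172,0.0118,0,0],[0.085,0.0172,0.0118,0,0],[0.085,0,0,0,0],[0.085,0,0,0.035,0],[0.085,0,0,0.035,0],[0.085,0,0,0.03,0],[0.085,0,0,0.018,0],[0.085,0,0,0.01,0],[0.085,0,0,0,0],[0.085,0,0,0,0]]' 40
python3 -c "
from h import *
go(.6343,-.2077,.12)"
```

```text
t: 3.28
eef_pos: [0.635, -0.2073, 0.2772]
tool_rot: [0.0, 0.786, 0.618, 0.0]
contact_force: [0.5, 0.2, -0.1]
gripper_width: 0.991
grasp_force: 0.0
t 3.28 heading 76.4 grasp at [ 0.6351 -0.2073  0.1222] tool shift [-0.0006 -0.0007  0.0022] yaw None
```

```bash
python3 -m pendant '[[0.085,0,0,0.005,0],[0.02,0,0,0,0],[0.02,0,0,0,0],[0.02,0,0,0,0],[0.02,0,0,0,0],[0.02,0,0,0,0],[0.02,0,0,0,0],[0.02,0,0,0,0],[0.02,0,0,0,0],[0.02,0,0,0,0]]' 50
python3 -m pendant '[[0.02,0,0,-0.02,0],[0.02,0,0,-0.03,0],[0.02,0,0,-0.035,0],[0.02,0,0,-0.035,0],[0.02,0,0,-0.03,0],[0.02,0,0,-0.015,0],[0.02,0,0,0,0]]'
python3 -c "
from h import *
go(.517,.185,.28,102.7)"
```

```text
t: 4.12
eef_pos: [0.6349, -0.2071, 0.2723]
tool_rot: [0.0, 0.786, 0.619, 0.0]
contact_force: [-1.2, -0.1, 5.5]
gripper_width: 0.287
grasp_force: 49.2
t: 4.7
eef_pos: [0.6356, -0.207, 0.4407]
tool_rot: [0.003, 0.786, 0.619, 0.002]
contact_force: [1.3, -0.9, -2.0]
gripper_width: 0.288
grasp_force: 49.7
t 4.7 heading 76.4 grasp at [ 0.6366 -0.2073  0.2857] tool shift [ 0.3533 -0.2082  0.0043] yaw -26.3
```

```bash
python3 -m pendant '[[0.02,0.015,-0.01,-0.006,0],[0.02,0.027,-0.018,0,0],[0.02,0.027,-0.018,0,0],[0.02,0.027,-0.018,0,0],[0.02,0.027,-0.018,0,0],[0.02,0.027,-0.018,0,0],[0.02,0.027,-0.018,0,0],[0.02,0.027,-0.018,0,0],[0.02,0.027,-0.018,0,0],[0.02,0.027,-0.018,0,0],[0.02,0.015,-0.01,0,0]]'
python3 -m pendant '[[0.02,0,0,0,-6.5],[0.02,0,0,0,-6.5],[0.02,0,0,0,-6.5],[0.02,0,0,0,-6.5],[0.02,0,0,0,0],[0.02,0,0,0,0]]'
cat > look.py <<'E'
from h import *
import sys
go(.517,.185,.28,102.7)
im,d,W=cloud("wrist");cv2.imwrite(sys.argv[1],im)
potfit(W,[.511,.216])
P=W.reshape(-1,3)
T=P[(P[:,2]>.046)&(P[:,2]<.06)&(np.hypot(P[:,0]-.511,P[:,1]-.216)<.07)&(np.hypot(P[:,0]-.511,P[:,1]-.216)>.045)]
if len(T): print("rim",cv2.minEnclosingCircle(T[:,:2].astype(np.float32)),T[:,2].max())
E
python3 look.py pics/w2.png
```

```text
t: 5.62
eef_pos: [0.5191, 0.1049, 0.4406]
tool_rot: [-0.002, 0.784, 0.621, -0.001]
contact_force: [0.2, -0.1, -2.4]
gripper_width: 0.293
grasp_force: 49.7
t: 6.12
eef_pos: [0.5211, 0.1008, 0.441]
tool_rot: [-0.001, 0.627, 0.779, -0.001]
contact_force: [-0.4, 0.7, -1.9]
gripper_width: 0.292
grasp_force: 49.8
t 6.12 heading 102.3 grasp at [0.5207 0.1007 0.286 ] tool shift [0.0831 0.0144 0.0059] yaw -0.4
n 2843 cost 82.2 c [0.5108 0.2155] yaw 102.6 free [0.5036 0.2477] [0.518  0.1833]
rim ((0.5114434361457825, 0.21601393818855286), 0.05515821650624275) 0.05760084423915808
```

View pics/w2.png

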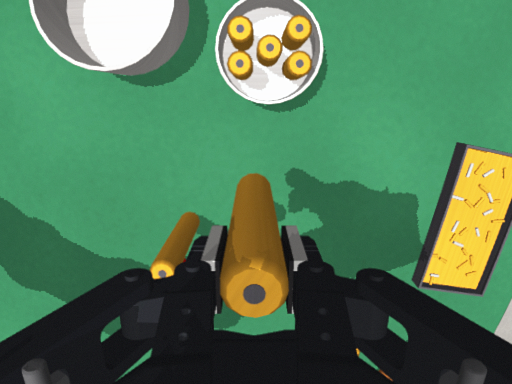

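The wrist view shows the pot with its five short mandrels around (270,48). The held mandrel hangs between the pads, top at (253,293) and foot near (253,180). I'll measure its tilt and offset.

```bash
cat > held.py <<'E'
from h import *
from scipy.optimize import least_squares
def held():
    p,R,o=pose();g=p+R[:,2]*.155
    im,d,W=cloud("wrist");hsv=cv2.cvtColor(im,cv2.COLOR_BGR2HSV)
    L=(W-g)@R  # tool coords rel. grasp point, z down
    m=(np.hypot(L[...,0],L[...,1])<.03)&(L[...,2]>-.03)&(L[...,2]<.13)&(hsv[...,1]>120)&(abs(hsv[...,0].astype(int)-20)<12)
    Q=L[m];side=Q[(Q[:,2]>.02)&(Q[:,2]<.105)]
    f=lambda v:np.hypot(side[:,0]-v[0]-v[2]*side[:,2],side[:,1]-v[1]-v[3]*side[:,2])-.013
    r=least_squares(f,[0,0,0,0],loss='soft_l1',f_scale=.001)
    v=r.x;top=np.percentile(Q[:,2],1);zf=top+.14
    print("n",len(side),"axis at grasp",v[:2].round(4),"tilt deg",np.degrees(v[2:]).round(2),"top z",top.round(4),"foot off",(v[:2]+v[2:]*zf).round(4),"resid",np.abs(r.fun).mean().round(4),"foot maxz",np.percentile(Q[:,2],99).round(4))
    off=R@np.array([*(v[:2]+v[2:]*zf),0]);print("foot world",(g+off)[:2].round(4),"foot height",(g[2]-zf).round(4))
if __name__=="__main__": held()
E
python3 held.py; python3 -c "
from h import *
go(.5036,.2477,.28,102.7)"
```

```text
n 1610 axis at grasp [-0.0006  0.0004] tilt deg [-0.51 -0.14] top z -0.0236 foot off [-0.0016  0.0002] resid 0.0002 foot maxz 0.1052
foot world [0.5214 0.0992] foot height 0.1699
t 6.22 heading 102.3 grasp at [0.5211 0.1008 0.2867] tool shift [0.1473 0.0141 0.0067] yaw -0.4
```

```bash
python3 -m pendant '[[0.02,0.02,0.002,0,0],[0.02,0.035,0.0035,0,0],[0.02,0.04,0.0035,0,0],[0.02,0.035,0.003,0,0],[0.02,0.0185,0.002,0,0],[0.02,0,0,0,0],[0.02,0,0,0.02,0],[0.02,0,0,0.03,0],[0.02,0,0,0.02,0],[0.02,0,0,0.01,0],[0.02,0,0,0,0],[0.02,0,0,0,0]]'
python3 held.py; python3 look.py pics/w3.png
```

```text
t: 7.22
eef_pos: [0.5037, 0.2488, 0.3629]
tool_rot: [-0.0, 0.627, 0.779, -0.0]
contact_force: [0.8, 0.4, -1.6]
gripper_width: 0.291
grasp_force: 49.7
n 1630 axis at grasp [-0.0002  0.0008] tilt deg [-0.47 -0.05] top z -0.0241 foot off [-0.0012  0.0007] resid 0.0002 foot maxz 0.1041
foot world [0.5045 0.2477] foot height 0.092
t 7.27 heading 102.4 grasp at [0.5041 0.2492 0.2088] tool shift [-0.0655 -0.0011 -0.0713] yaw -0.3
n 1663 cost 84.4 c [0.5101 0.2195] yaw 102.6 free [0.5029 0.2517] [0.5172 0.1873]
rim ((0.5110935568809509, 0.21689146757125854), 0.0547766387462616) 0.058414983463582495
```

View pics/w3.png

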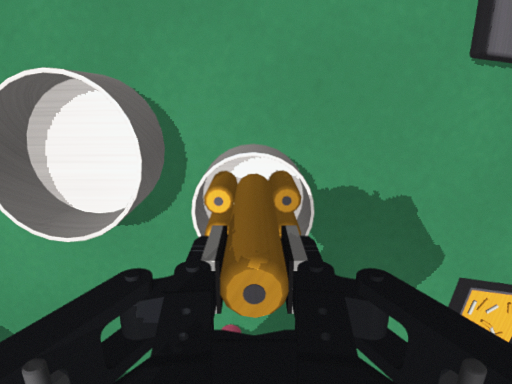

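The mandrel is centred over the far free place, between the two short tops at (218,201) and (287,201). I'll lower it.

```bash
python3 -m pendant '[[0.02,0,0,0.01,0],[0.02,0,0,0.015,0],[0.02,0,0,0.015,0],[0.02,0,0,0.015,0],[0.02,0,0,0.012,0],[0.02,0,0,0.006,0],[0.02,0,0,0.004,0],[0.02,0,0,0.002,0],[0.02,0,0,0.002,0],[0.02,0,0,0,0],[0.02,0,0,0,0]]'
python3 held.py
```

```text
t: 8.23
eef_pos: [0.5036, 0.2491, 0.2822]
tool_rot: [0.0, 0.626, 0.78, 0.0]
contact_force: [-1.3, -0.3, -1.8]
gripper_width: 0.289
grasp_force: 49.7
n 2886 axis at grasp [-0.      0.0001] tilt deg [-1.48  0.13] top z -0.0232 foot off [-0.003   0.0003] resid 0.005 foot maxz 0.1104
foot world [0.5047 0.2463] foot height 0.0104
```

```bash
python3 -m pendant '[[0.02,0,0,0.0015,0],[0.02,0,0,0.001,0],[0.02,0,0,0.001,0],[0.02,0,0,0,0]]'; python3 -m pendant '[[0.02,0,0,0.001,0],[0.02,0,0,0,0],[0.02,0,0,0,0]]'
```

```text
t: 8.62
eef_pos: [0.5035, 0.249, 0.2783]
tool_rot: [0.0, 0.626, 0.78, 0.0]
contact_force: [0.1, -0.5, -1.0]
gripper_width: 0.291
grasp_force: 49.9
t: 8.87
eef_pos: [0.5035, 0.2493, 0.2782]
tool_rot: [0.0, 0.626, 0.78, 0.0]
contact_force: [-1.2, -1.1, 6.3]
gripper_width: 0.293
grasp_force: 50.8
```

Contact reads +6 N at the expected height (TCP 0.278), so I'll release to 55 mm and withdraw upward.

```bash
python3 -m pendant '[[0.03,0,0,0,0],[0.045,0,0,0,0],[0.055,0,0,0,0],[0.055,0,0,0,0],[0.055,0,0,0,0],[0.055,0,0,0,0],[0.055,0,0,0,0],[0.055,0,0,-0.015,0],[0.055,0,0,-0.03,0],[0.055,0,0,-0.03,0],[0.055,0,0,-0.03,0],[0.055,0,0,-0.03,0]]'
python3 - <<'E'
from h import *
go(.455,-.005,.28,95)
im,d,W=cloud("wrist");cv2.imwrite("pics/w4.png",im)
T=W[(W[...,2]>.13)&(W[...,2]<.16)&(np.hypot(W[...,0]-.504,W[...,1]-.248)<.04)]
print(len(T),cv2.minEnclosingCircle(T[T[:,2]>np.median(T[:,2])-.003][:,:2].astype(np.float32)),np.median(T[:,2]))
E
```

```text
t: 9.87
eef_pos: [0.5032, 0.2489, 0.4135]
tool_rot: [-0.0, 0.626, 0.78, -0.0]
contact_force: [0.4, 0.1, -0.7]
gripper_width: 0.645
grasp_force: 0.0
t 9.87 heading 102.5 grasp at [0.5031 0.2489 0.2585] tool shift [-0.2375 -0.1018 -0.0214] yaw 7.5
999 ((0.5072224140167236, 0.25125953555107117), 0.012939616106450558) 0.15130378176405015
```

```bash
python3 -m pendant '[[0.055,-0.02,-0.008,0,0],[0.055,-0.036,-0.0137,0,0],[0.055,-0.036,-0.0137,0,0],[0.055,-0.036,-0.0137,0,0],[0.07,-0.036,-0.0137,0,0],[0.085,-0.036,-0.0137,0,0],[0.085,-0.036,-0.0137,0,0],[0.085,-0.036,-0.0137,0,0],[0.085,0,0,0,6],[0.085,0,0,0,6],[0.085,0,0,0,0],[0.085,0,0,0,0]]' 40
python3 - <<'E'
from h import *
im,d,W=cloud("wrist");cv2.imwrite("pics/w5.png",im)
m=((W[...,2]>.125)&(W[...,2]<.16)).astype(np.uint8)
n,l,s,c=cv2.connectedComponentsWithStats(m)
for i in range(1,n):
    if s[i,4]>30:
        T=W[l==i];T=T[T[:,2]>np.percentile(T[:,2],80)-.004]
        print(c[i].round(),s[i,4],np.round(cv2.minEnclosingCircle(T[:,:2].astype(np.float32))[0],4),np.median(T[:,2]).round(4),im[l==i].mean(0).round())
go(.455,-.005,.12,90)
for nme in("top","scene"):
    im,d,W=cloud(nme)
    T=W[(W[...,2]>.13)&(W[...,2]<.16)&(np.hypot(W[...,0]-.507,W[...,1]-.25)<.04)]
    print(nme,len(T),*( [cv2.minEnclosingCircle(T[T[:,2]>np.percentile(T[:,2],90)-.004][:,:2].astype(np.float32)),np.percentile(T[:,2],90)] if len(T) else []))
E
```

```text
t: 10.92
eef_pos: [0.4606, -0.0389, 0.4122]
tool_rot: [0.0, 0.703, 0.711, 0.0]
contact_force: [0.1, -0.0, 1.6]
gripper_width: 0.995
grasp_force: 0.0
[338.  75.] 1125 [0.5208 0.0439] 0.1392 [169. 138. 214.]
[248. 143.] 951 [ 0.4564 -0.0056] 0.1392 [ 61. 168. 203.]
[473. 212.] 2534 [ 0.6426 -0.06  ] 0.1395 [ 48. 133. 172.]
[238. 220.] 865 [ 0.4483 -0.0678] 0.1392 [ 18.  21. 176.]
t 10.97 heading 90.7 grasp at [ 0.4606 -0.0385  0.2572] tool shift [ 0.0336 -0.0053  0.1372] yaw 0.7
top 134 ((0.5017674565315247, 0.24959662556648254), 0.012237926945090294) 0.1478744373152417
scene 160 ((0.5059560537338257, 0.2502334713935852), 0.013266820460557938) 0.14719998663610717
```

View pics/w5.png

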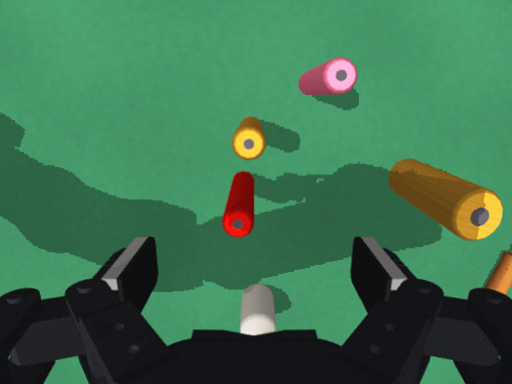

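Wrist view: brass mandrel at (249,143), red at (238,222), pink at (340,75), thick at (480,215). The first mandrel's top reads about 0.147 m, so it is seated on the pot floor. Next I'll grip the second.

```bash
python3 -m pendant '[[0.085,0.0165,-0.0023,0,0],[0.085,0.0165,-0.0023,0,0],[0.085,0,0,0,0],[0.085,0,0,0.035,0],[0.085,0,0,0.035,0],[0.085,0,0,0.035,0],[0.085,0,0,0.022,0],[0.085,0,0,0.012,0],[0.085,0,0,0,0],[0.085,0,0,0,0]]' 40
python3 -m pendant '[[0.02,0,0,0,0],[0.02,0,0,0,0],[0.02,0,0,0,0],[0.02,0,0,0,0],[0.02,0,0,0,0],[0.02,0,0,0,0],[0.02,0,0,0,0],[0.02,0,0,0,0],[0.02,0,0,0,0]]' 50
python3 -m pendant '[[0.02,0,0,-0.02,0],[0.02,0,0,-0.03,0],[0.02,0,0,-0.035,0],[0.02,0,0,-0.035,0],[0.02,0,0,-0.03,0],[0.02,0,0,-0.015,0],[0.02,0,0,0,-6],[0.02,0,0,0,-6],[0.02,0,0,0,0],[0.02,0,0,0,0]]'
python3 held.py;python3 -c "
from h import *
go(.518,.1833,.286,102.6)"
```

```text
t: 11.9
eef_pos: [0.4558, -0.006, 0.273]
tool_rot: [-0.001, 0.704, 0.71, -0.0]
contact_force: [0.2, -0.4, 0.0]
gripper_width: 0.999
grasp_force: 0.0
t: 12.65
eef_pos: [0.4561, -0.006, 0.2739]
tool_rot: [0.001, 0.704, 0.71, 0.0]
contact_force: [-1.6, -1.0, 6.5]
gripper_width: 0.292
grasp_force: 48.9
t: 13.48
eef_pos: [0.4553, -0.0062, 0.4378]
tool_rot: [-0.0, 0.627, 0.779, -0.0]
contact_force: [-0.4, -0.1, -2.3]
gripper_width: 0.288
grasp_force: 49.9
n 1606 axis at grasp [0.0005 0.0003] tilt deg [-0.46 -0.08] top z -0.0215 foot off [-0.0005  0.0001] resid 0.0002 foot maxz 0.1083
foot world [ 0.4554 -0.0067] foot height 0.1643
t 13.53 heading 102.3 grasp at [ 0.4552 -0.0062  0.2827] tool shift [ 0.1718  0.1016 -0.0034] yaw -0.3
```

```bash
python3 -m pendant '[[0.02,0.01,0.01,-0.01,0],[0.02,0.022,0.024,0,0],[0.02,0.022,0.024,0,0],[0.02,0.022,0.024,0,0],[0.02,0.016,0.0195,0,0],[0.02,0,0,0,0],[0.02,0,0,0,0]]'
python3 look.py pics/w6.png; python3 held.py; python3 -c "
from h import *
go(.518,.1833,.286,102.6)"
```

```text
t: 14.12
eef_pos: [0.5353, 0.1069, 0.4474]
tool_rot: [-0.001, 0.626, 0.78, -0.0]
contact_force: [-1.0, -0.0, -2.8]
gripper_width: 0.29
grasp_force: 50.2
t 14.12 heading 102.5 grasp at [0.535  0.1071 0.2924] tool shift [ 0.08   -0.0007  0.0125] yaw -0.2
n 2841 cost 95.5 c [0.5104 0.2143] yaw 102.7 free [0.5031 0.2464] [0.5176 0.1821]
rim ((0.510495662689209, 0.21417976915836334), 0.05528292804956436) 0.0567831188020369
n 1583 axis at grasp [-0.0004 -0.0001] tilt deg [-0.49 -0.08] top z -0.0217 foot off [-0.0014 -0.0002] resid 0.0002 foot maxz 0.1078
foot world [0.5346 0.1042] foot height 0.174
t 14.22 heading 102.3 grasp at [0.5344 0.1048 0.2924] tool shift [0.0802 0.0008 0.0064] yaw -0.3
```

View pics/w6.png

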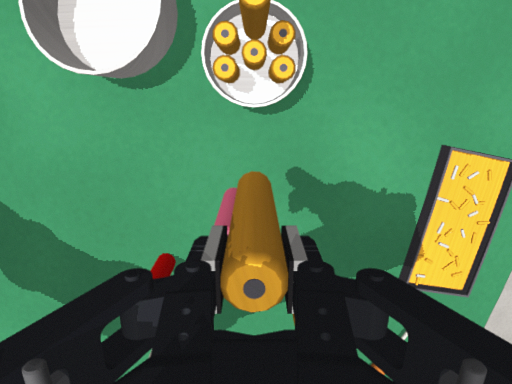

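The pot is at (254,52) with the first mandrel standing upright in the far place, and the near place at (254,85) is free. I'll move over it.

```bash
python3 -m pendant '[[0.02,0.02,0,0,0],[0.02,0.03,0,0,0],[0.02,0.021,0,0,0],[0.02,0.009,0,0,0],[0.02,0,0,0,0],[0.02,0,0,0.02,0],[0.02,0,0,0.03,0],[0.02,0,0,0.022,0],[0.02,0,0,0.012,0],[0.02,0,0,0,0],[0.02,0,0,0,0]]'
python3 held.py; python3 -c "
from h import *
go(.518,.1828,.1245,102.6)"
```

```text
t: 15.13
eef_pos: [0.5182, 0.1826, 0.3643]
tool_rot: [0.0, 0.627, 0.779, -0.0]
contact_force: [0.7, 0.8, -2.6]
gripper_width: 0.288
grasp_force: 50.1
n 1555 axis at grasp [0.001  0.0009] tilt deg [-0.4   0.03] top z -0.0225 foot off [0.0002 0.0009] resid 0.0002 foot maxz 0.1054
foot world [0.5191 0.1829] foot height 0.0918
t 15.18 heading 102.4 grasp at [0.5187 0.1833 0.2103] tool shift [-0.0003 -0.0009  0.0858] yaw -0.2
```

```bash
python3 -m pendant '[[0.02,0,-0.001,0.01,0],[0.02,0,0,0.015,0],[0.02,0,0,0.015,0],[0.02,0,0,0.015,0],[0.02,0,0,0.012,0],[0.02,0,0,0.006,0],[0.02,0,0,0.004,0],[0.02,0,0,0.002,0],[0.02,0,0,0.002,0],[0.02,0,0,0,0],[0.02,0,0,0,0]]'; python3 -m pendant '[[0.02,0,0,0.001,0],[0.02,0,0,0.001,0],[0.02,0,0,0,0],[0.02,0,0,0,0]]'
```

```text
t: 16.1
eef_pos: [0.517, 0.1837, 0.2837]
tool_rot: [0.0, 0.626, 0.78, 0.0]
contact_force: [-0.4, 0.3, -3.3]
gripper_width: 0.292
grasp_force: 50.1
t: 16.43
eef_pos: [0.5168, 0.1836, 0.2813]
tool_rot: [0.0, 0.626, 0.78, 0.0]
contact_force: [-0.1, -0.4, -3.9]
gripper_width: 0.287
grasp_force: 50.1
```

```bash
python3 -m pendant '[[0.02,0,0,0.001,0],[0.02,0,0,0.0005,0],[0.02,0,0,0,0],[0.02,0,0,0,0]]'; python3 -m pendant '[[0.02,0,0,0.001,0],[0.02,0,0,0,0],[0.02,0,0,0,0]]'
```

```text
t: 16.77
eef_pos: [0.5169, 0.1837, 0.28]
tool_rot: [0.0, 0.626, 0.78, 0.0]
contact_force: [-1.2, -1.1, 1.4]
gripper_width: 0.291
grasp_force: 50.6
t: 17.02
eef_pos: [0.517, 0.1839, 0.28]
tool_rot: [0.0, 0.626, 0.78, 0.0]
contact_force: [-2.8, -2.4, 10.4]
gripper_width: 0.288
grasp_force: 51.7
```

Contact again at the expected height. I'll release, withdraw and verify.

```bash
python3 -m pendant '[[0.03,0,0,0,0],[0.045,0,0,0,0],[0.055,0,0,0,0],[0.055,0,0,0,0],[0.055,0,0,0,0],[0.055,0,0,0,0],[0.055,0,0,0,0],[0.055,0,0,-0.015,0],[0.055,0,0,-0.03,0],[0.055,0,0,-0.035,0],[0.055,0,0,-0.035,0],[0.055,0,0,-0.035,0]]'
python3 -m pendant '[[0.055,-0.03,0,0,0],[0.055,-0.035,0,0,0],[0.055,-0.035,0,0,0],[0.055,-0.035,0,0,0],[0.055,0,0,0,0],[0.055,0,0,0,0]]'
python3 - <<'E'
from h import *
im,d,W=cloud("wrist")
im2,_,W2=cloud("scene");cv2.imwrite("pics/end.png",np.hstack([im[:,128:384] if 0 else cv2.resize(im,(400,300)),cv2.resize(im2[100:300,150:417],(400,300))]))
for X in(W,W2):
  for c in((.504,.248),(.518,.183)):
    T=X[(X[...,2]>.13)&(X[...,2]<.16)&(np.hypot(X[...,0]-c[0],X[...,1]-c[1])<.028)]
    if len(T): z=np.percentile(T[:,2],80);print(len(T),z.round(4),cv2.minEnclosingCircle(T[T[:,2]>z-.003][:,:2].astype(np.float32)))
E
```

```text
t: 18.02
eef_pos: [0.5165, 0.1835, 0.4302]
tool_rot: [-0.0, 0.626, 0.78, -0.0]
contact_force: [-0.7, -0.5, 0.5]
gripper_width: 0.642
grasp_force: 0.0
t: 18.52
eef_pos: [0.5463, 0.0491, 0.4284]
tool_rot: [0.0, 0.628, 0.778, -0.0]
contact_force: [-0.8, 1.0, -0.1]
gripper_width: 0.641
grasp_force: 0.0
428 0.1455 ((0.5176756381988525, 0.18125832080841064), 0.010739270597696304)
163 0.1466 ((0.5052489042282104, 0.24980036914348602), 0.012214616872370243)
155 0.1466 ((0.5190162658691406, 0.18513892590999603), 0.01294983271509409)
```

View pics/end.png

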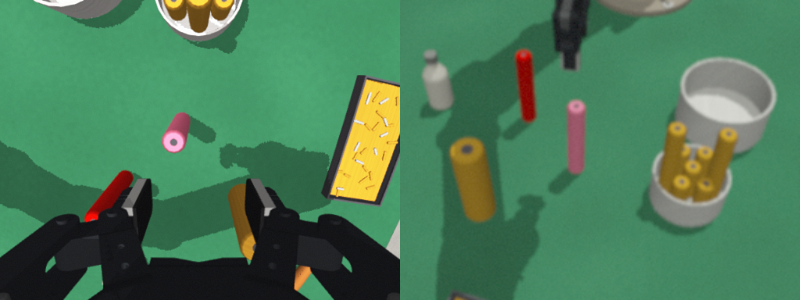

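Both long mandrels stand upright in the pot, at (677,130) and (728,135) in the right half. Their tops read 0.1466 m, so they are on the pot floor, and the thick, red and pink ones and the bottle are undisturbed.

```bash
python3 -c "
from station import bot
print(bot.hand_in())"
```

```text
the job is handed in; nothing more can be done
None
```

Both long slim mandrels stand upright on the bottom of the small pot, one in each free place, lowered in and released; the thick mandrel was not touched, and I handed the job in at about 19 s of the 64 s allowed.

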